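Clamp a small module frame and press a square into its corner

ROBOT

A 6-joint arm with a two-finger parallel gripper is mounted at the origin on a cart in front of the work surface, level with it; the furniture and walls round the work are solid. World frame = base frame: x ahead of the robot, y to its left, z up, the work surface at z = 0. Lengths are in mm, angles in rad, forces in N, time in s.
With the tool pointing down it reaches from about 400 to 925 mm from the base axis. Payload 12.5 kg.
Tool frame: the origin (TCP) lies on the mounting face of the last link; the fingertips stand 190 mm ahead of it and the grasp point (between the pads) lies 171 mm ahead of it; z points along the fingers, y is the line along which they close (so a half turn about z gives the same grasp; the last joint's range is limited). The gripper opens to 95 mm and grips with 3 to 60 N. Pads are 20 mm wide; open, the fingers measure 119 mm over their backs; the gripper's body (75 mm by 180 mm) begins 59 mm behind the grasp point.
Start: joints at [1.186, 0.491, 1.559, -0, 1.092, -0.106], TCP at [171.977, 600.873, 404.761] pointing down, gripper open.
Joint ranges: [-3.1, 3.1], [-0.84, 2.19], [0.05, 2.79], [-1.13, 4.28], [0.06, 2.93], [-2.69, 2.69]. Speed limits (rad/s): [2.22, 2.22, 2.79, 3.14, 3.14, 3.14].

INTERFACE

Orientations are given as [roll, pitch, yaw] about the fixed x, y, z axes, in that order (R = Rz(yaw) Ry(pitch) Rx(roll)).
In Python, from cell import * gives the robot as it stands.
- The arm moves only by the tool arm_command, never from a script. Its argument "rows" is a list that holds one entry, the list of rows, each a list of 7 numbers: the shift along the tool's x, y, z normalised to -1 to 1, where 1 is 0.15 m, then the turn, a rotation vector about the tool's x, y, z normalised to -1 to 1, where 1 is 360 degrees, then the opening, from -1 (shut) to 1 (fully open). A call has 1 to 10 rows; each row is the pose to reach, as a shift and turn from the pose commanded when the call began, along the tool's axes at that moment, turning the shorter way round; what a row does not reach only later rows make up. A row lasts 1/12 s, in which the tool goes at most 41.7 mm and 7.16 degrees, less where a joint would pass 70% of its speed; a pose out of reach is approached as far as the arm can. A call with a number of a shift or a turn outside -1 to 1 is refused whole. A call with a gripper value outside its range is refused whole. The fingers move at their own pace and stop on an object; the grip force is fixed at half the most. Time passes only in rows, so rows that repeat a pose let the fingers close. It gives the time, the measured TCP pose, the force, the opening and the grip force at its end, in the units of the state.
- state(): the state, without advancing time (a new reading comes with each control period).
- read_camera(name): name is "scene" or "top" or "wrist"; returns (picture, depth): 420x560x3 uint8, red, green, blue; 420x560 float32, mm along the optical axis (not along the pixel's ray), 0 where there is no reading.
- get_calibration(name): a dict with "camera_matrix" (3x3 intrinsics, pixels), "position" and "orientation" of the camera in the world; the wrist camera has in their place "hand_eye" (4x4, takes a point from camera to tool coordinates, whose origin is the TCP and whose axes are the flange's). Camera axes: x right, y up, looking along -z (the intrinsics and any distortion apply to the point x, -y, -z); pixel columns grow to the right and rows downward; lengths in mm; the calibration is good to about 2 mm. A picture is of the moment at which its call begins: read the wrist's pose just before it. get_calibration takes no time and is no camera call.
- job_done(): hands the job in; it is judged then, once.
The state is a dict: "t": time; "joints": joint angles; "qvel": joint speeds; "tau": joint torques, N m; "eef_pos": TCP position; "tcp_rot": TCP orientation; "ft_force": force on the tool from outside, world axes, zero at the start; "moment": the same for the moment, N m; "opening": opening from 0.0 (shut) to 1.0 (fully open); "grip_force": force on a finger pad.
Only numpy, scipy, OpenCV 4.12 (cv2) and the standard library are available. Lean on these libraries where they do the work, as an engineer would, in place of code of your own. Each camera call takes 0.05 s, during which the arm holds its last target. There are 200 camera calls.

TASK

A module frame corner lies in the squaring fixture with its short rail leaning inwards on a screw that is only finger-tight. Push the toggle clamp's handle fully down so that its pad holds the long rail, then take the assembly square by its grip, lay it flat on the plate inside the corner and press it home until its two outer faces bear on both rails and the short rail has been swung out square. Finish while still gripping the square and pressing it against both rails, do not let go, and leave the other things on the bench where they are.

Things in the scene. Friction and masses are not known exactly. Their poses are not given: they have to be found in the camera images.
- fixture: Fixed dark steel plate 220 (x) x 240 (y) x 12 mm high. Origin: centre of its underside, on the bench; x points away from the robot, y left (turned by its yaw). The long rail lies along x against 14 mm high dowels at its -y side and far end. The toggle clamp stands at x = -45 mm, on the -y side of the rail, 57 mm high; its handle points to -y past the plate's edge, its arm to +y over the rail.
- clamp_handle (a joint): Toggle clamp handle, rad: 0 = fully open (handle standing up about 60 degrees, arm up), 1.05 = fully down at its stop (handle and arm level, pad pressed on the long rail). Pushing the grip down closes it, against friction of about 6 N, rising to 10 N at the end as the pad bites; it stays where it is left.
- clamp_hinge (a point): Axis of the clamp handle's hinge, 50 mm above the bench; the axis runs along the fixture's x. Fixed to the plate.
- handle_press (a point): Point on the centre line of the clamp handle's black round grip (18 mm thick, 40 to 121 mm from the hinge), 85 mm from the hinge axis: push here. It moves in an arc about clamp_hinge, from 74 mm above the hinge when fully open to level with it, towards the fixture's -y, when closed.
- clamp_pad: Round rubber pad, 15 mm wide, on the end of the clamp arm, sprung; origin at the centre of its underside. With the handle fully down it presses the long rail with about 7 N.
- long_rail: Long rail of the frame corner, aluminium section 170 x 20 x 20 mm, lying on the plate (top 32 mm above the bench) along the fixture's x. Origin: centre of its underside; x along the rail away from the robot; its inner face is at +y, 10 mm from the origin. It is loose, held only by the dowels and the clamp.
- short_rail: Short rail of the frame corner, aluminium section 148 x 20 x 20 mm, lying on the plate. Origin: centre of its underside. It points to the fixture's +y when square; y is along it, its inner face looks to -x (the robot), 10 mm from the origin.
- corner_screw (a joint): Angle of the short rail on its screw, rad: 0 = square to the long rail, positive = free end leaning in towards the robot. The screw is 10 mm (+x) and 12 mm (+y) from the inside corner. The rail stays where it is left; 2 to 3 N at 80 mm from the screw swings it. A flat corner plate with screw heads on the rails reaches 38 mm above the bench.
- inside_corner (a point): Inside corner of the squared frame, at plate level (12 mm above the bench): where the inner faces of the two rails meet when square. It belongs to the long rail; its axes are the long rail's: the square comes from -x, +y of it.
- square: Steel L-shaped assembly square, 0.35 kg: two arms 100 mm long, 18 wide, 18 high, with a diagonal brace carrying a black upright grip. Origin: on the underside below the grip. It fits the corner with its axes parallel to the fixture's: outer face at -y (38 mm from the origin, x -62 to +32 mm) on the long rail, outer face at +x (38 mm, y -20 to +62 mm) on the short rail; outer corner relieved.
- square_corner (a point): The square's outer corner (where its outer faces would meet), on the underside: at (+38, -38, 0) mm in the square's frame. Seated, it coincides with inside_corner.
- square_grip (a point): Middle of the square's grip, 40 mm above the underside. The grip is an upright block 16 mm thick, 44 mm wide, from 18 to 60 mm above the underside, clear of the arms. Its two flat gripping faces look along the square's diagonal: 45 degrees between +x and -y (towards the outer corner), and away from it.
- driver_cross: Bystander, to be left alone: small cross-head screwdriver, 146 mm long. Origin at the centre of its underside.
- wood_peg: Bystander, to be left alone: small wooden peg, 72 mm long. Origin at the centre of its underside.
- tip_tin: Bystander, to be left alone: small round tin, 33 mm wide, 16 mm high. Origin at the centre of its underside.
- side_cutters: Bystander, to be left alone: side cutters with two long handles, 132 mm. Origin at the centre of its underside.
- brass_wool_pot: Bystander, to be left alone: round black pot with brass wool, 62 mm wide, 35 mm high. Origin at the centre of its underside.
- flux_bottle: Bystander, to be left alone: small dropper bottle, 35 mm wide, 100 mm high. Origin at the centre of its underside.

How it is judged (in metres and radians):
On the way, in this order (a step that is already met when the one before it is completed fails the run):
1. the clamp handle is fully down and its pad presses the long rail (value of joint clamp_handle above 0.99 rad and contact force between clamp_pad and long_rail above 3 N), for 0.2 s.
2. the gripped square is seated in the corner, bearing on both rails, and the short rail is square (distance between square_corner and inside_corner below 0.004 m and angle between the x axis of square and the x axis of long_rail, either way round below 0.025 rad and value of joint corner_screw between -0.025 and 0.025 rad and angle between square's own z axis and vertical below 0.04 rad and contact force between square and long_rail above 1 N and contact force between square and short_rail above 1 N and contact force between the fingers and square above 2 N), for 0.2 s.
At the end, for the whole second after the job is handed in: Clamp handle within 0.06 rad of fully down, pad on the long rail over 3 N; square flat, its corner within 4 mm of the inside corner, within 0.025 rad of the long rail, gripped and pressing each rail over 1 N; short rail within 0.025 rad of square (all of step 1 and all of step 2); the arm keeps its last pose, push and grip.
It fails at once if a bystander is moved more than 30 mm (distance of any of driver_cross, wood_peg, tip_tin, side_cutters, brass_wool_pot, flux_bottle from where it was at the start of the episode above 0.03 m).
It also fails if it takes over 72 s, if anything falls off the work surface, if the arm or the gripper's body presses on something with over 40 N, if the wrist force passes 120 N, or if a joint passes its speed limit or range.

## Working session

There is one attempt and no reset: what is moved stays moved. The work goes in short steps, Python scripts to look and compute and a tool call to move; the robot and the scene stay as the last step left them, time stands still between calls to the robot, and variables do not carry over. Pictures are saved under pics/ and viewed, at most 10 in all, crops included, and the job is handed in when it is done.

Besides the shell and the picture viewer there is one more tool, called after "Request:" as a command line: name --argument value ..., lists and objects as JSON in quotes. arm_command: Moves the arm, as the interface text tells. Its arguments: {"type":"object","properties":{"rows":{"type":"array","items":{"type":"array","items":{"type":"array","items":{"type":"number","minimum":-1,"maximum":1}}}}},"required":["rows"]}

```bash
mkdir -p pics; ls
cat > h.py <<'E'
from cell import *
import numpy as np, cv2
from scipy.spatial.transform import Rotation as R
def cam(name):
    s=state(); p,d=read_camera(name); c=get_calibration(name)
    K=np.array(c["camera_matrix"])
    if "hand_eye" in c:
        T=np.eye(4);T[:3,:3]=R.from_euler('xyz',s["tcp_rot"]).as_matrix();T[:3,3]=s["eef_pos"]
        T=T@np.array(c["hand_eye"])
    else:
        T=np.eye(4);o=np.array(c["orientation"]);T[:3,:3]=o if o.shape==(3,3) else R.from_euler('xyz',o).as_matrix();T[:3,3]=c["position"]
    return p,d,K,T
def world(d,K,T):
    v,u=np.mgrid[0:d.shape[0],0:d.shape[1]]
    P=np.stack([(u-K[0,2])/K[0,0]*d,-(v-K[1,2])/K[1,1]*d,-d],-1)
    return P@T[:3,:3].T+T[:3,3]
E
python3 - <<'E'
from h import *
for n in("top","scene"):
    p,d,K,T=cam(n); cv2.imwrite(f"pics/{n}0.png",p[...,::-1]); np.savez(f"{n}0.npz",p=p,W=world(d,K,T),d=d,K=K,T=T)
    print(n,get_calibration(n))
print(state())
E
```

```text
pics
top {'camera_matrix': array([[403.95832566,   0.        , 275.05428392],
       [  0.        , 403.95832566, 207.48417721],
       [  0.        ,   0.        ,   1.        ]]), 'position': array([3.30571923e+02, 4.57721719e-01, 1.22741870e+03]), 'orientation': array([ 0.21137968,  0.00399467, -1.63908203])}
scene {'camera_matrix': array([[478.37824372,   0.        , 280.30572626],
       [  0.        , 478.37824372, 212.23975942],
       [  0.        ,   0.        ,   1.        ]]), 'position': array([-318.09796873, -528.0760021 ,  769.37455108]), 'orientation': array([ 1.0061117 , -0.02092645, -1.04857274])}
{'t': 0.1, 'joints': array([ 1.18639691e+00,  4.91496488e-01,  1.55944965e+00,  6.82947866e-06,
        1.09169026e+00, -1.05629617e-01]), 'qvel': array([ 0.00027336, -0.0018485 , -0.00363221,  0.00062517,  0.00184712,
       -0.00163568]), 'tau': array([ 3.38310398e-03, -6.13625336e+01, -2.58605719e+01,  6.94760308e-02,
        4.70133265e-02, -2.34887608e-06]), 'eef_pos': array([171.96163148, 600.83080136, 404.20075888]), 'tcp_rot': array([-3.14055537e+00, -1.16068393e-04,  2.86281964e+00]), 'ft_force': array([-0.12064986,  0.0412613 ,  0.116475  ]), 'moment': array([-0.01289359,  0.01114135,  0.02922669]), 'grip_force': 0.0, 'opening': 1.000612957669713}
```

View pics/top0.png

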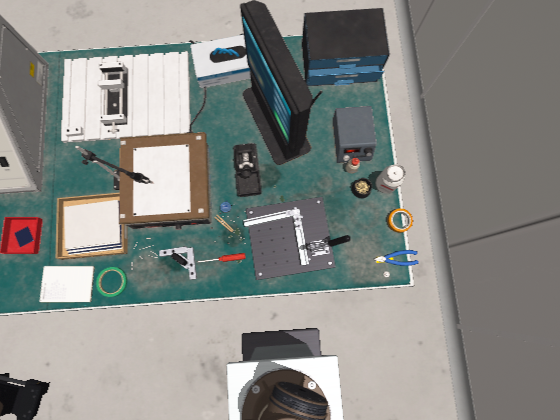

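View pics/scene0.png

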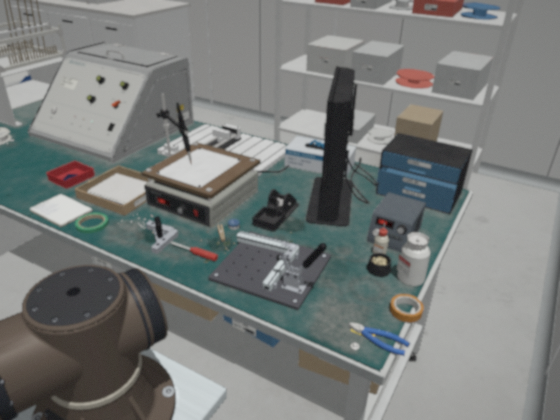

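The top view shows the plate centred near (290,238), with the clamp handle up at about (335,241), the short rail from about (250,218) to (300,212), and the long rail from (297,212) to (305,262). The square is at (183,260), with its black grip at (179,257). The screwdriver is right beside it at (230,258).

Run:
```python
from h import *
z=np.load("top0.npz");W=z["W"];p=z["p"]
for n,(u,v) in dict(plate=(265,240),bench=(225,285),sq=(195,262),grip=(179,257),handle=(340,240),pl2=(320,265),short=(272,216),longr=(303,250)).items(): print(n,W[v,u].round(0),p[v,u])
c=p[185:300,125:365]; cv2.imwrite("pics/crop0.png",cv2.resize(c,None,fx=3.3,fy=3.3,interpolation=cv2.INTER_CUBIC)[...,::-1])
# plate
r=W[185:300,235:345].reshape(-1,3)
m=r[(r[:,2]>7)&(r[:,2]<60)]; print(cv2.minAreaRect(m[:,:2].astype(np.float32)))
print(np.histogram(r[:,2],bins=range(-10,130,5)))
```

```text
plate [493.  25.  13.] [97 94 99]
bench [368. 152.   4.] [ 39 101  97]
sq [442. 240.   4.] [ 92 105 102]
grip [455. 275.  56.] [37 34 36]
handle [ 462. -181.  136.] [23 22 22]
pl2 [ 407. -134.   14.] [108 104 111]
short [562.  -1.  28.] [218 219 220]
longr [453. -86.  33.] [234 236 236]
((496.36688232421875, -48.093292236328125), (323.20623779296875, 326.81182861328125), 85.20301818847656)
(array([ 200, 3056, 2718, 1242, 3222,  591,   55,  195,  480,  112,    4,
          3,   22,   21,    6,    4,    4,    4,   13,   31,   30,   15,
          7,   10,    8,    6,   11]), array([-10,  -5,   0,   5,  10,  15,  20,  25,  30,  35,  40,  45,  50,
        55,  60,  65,  70,  75,  80,  85,  90,  95, 100, 105, 110, 115,
       120, 125]))
```

View pics/crop0.png

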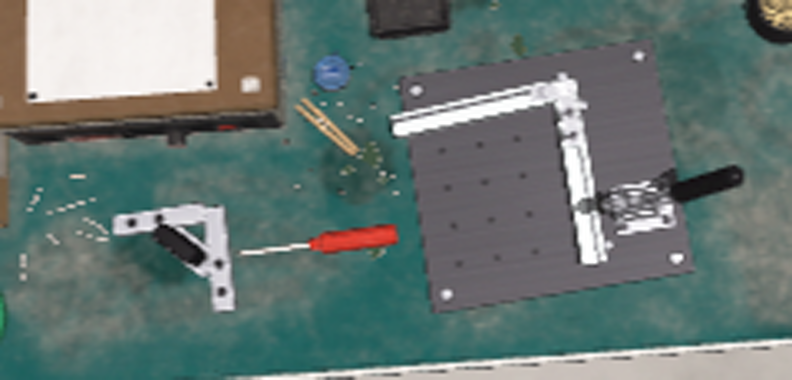

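The crop shows the square with its outer corner at the upper right (222,208), so it is already close to the fixture's orientation. The short rail leans in, with its free end at crop (395,125). The handle grip runs from (675,190) to (742,175). The screwdriver tip is at (240,253), just right of the square's arm.

```bash
cat >> h.py <<'E'
def plan(pos,yaw=None,rot=None):
    s=state();R0=R.from_euler('xyz',s["tcp_rot"])
    R1=R.from_euler('xyz',[np.pi,0,yaw]) if yaw is not None else (R.from_euler('xyz',rot) if rot is not None else R0)
    sh=R0.inv().apply(np.array(pos)-s["eef_pos"])/150
    rv=(R0.inv()*R1).as_rotvec()/(2*np.pi)
    print("shift",sh.round(4),"turn",rv.round(4))
E
python3 - <<'E'
from h import *
c=get_calibration("wrist");print(c["hand_eye"].round(3),c["camera_matrix"])
W=np.load("top0.npz")["W"].reshape(-1,3);W=W[(W[:,0]>150)&(W[:,0]<600)]
for y in range(-300,650,50):
    q=W[(W[:,1]>y)&(W[:,1]<y+50)]
    print(y,[(x,q[(q[:,0]>x)&(q[:,0]<x+75),2].max(initial=-99).round(0)) for x in range(300,600,75)])
plan([400,275,404],yaw=np.pi-0.1)
E
```

```text
[[-0.0000e+00  9.6200e-01  2.7500e-01  7.8700e+01]
 [ 1.0000e+00 -0.0000e+00  1.0000e-03  4.6700e-01]
 [ 1.0000e-03  2.7500e-01 -9.6200e-01  2.0123e+01]
 [ 0.0000e+00  0.0000e+00  0.0000e+00  1.0000e+00]] [[348.44559396   0.         283.71484799]
 [  0.         348.44559396 208.89711073]
 [  0.           0.           1.        ]]
-300 [(300, np.float64(6.0)), (375, np.float64(8.0)), (450, np.float64(9.0)), (525, np.float64(7.0))]
-250 [(300, np.float64(7.0)), (375, np.float64(8.0)), (450, np.float64(159.0)), (525, np.float64(7.0))]
-200 [(300, np.float64(7.0)), (375, np.float64(23.0)), (450, np.float64(159.0)), (525, np.float64(17.0))]
-150 [(300, np.float64(7.0)), (375, np.float64(63.0)), (450, np.float64(97.0)), (525, np.float64(18.0))]
-100 [(300, np.float64(6.0)), (375, np.float64(85.0)), (450, np.float64(91.0)), (525, np.float64(40.0))]
-50 [(300, np.float64(7.0)), (375, np.float64(20.0)), (450, np.float64(20.0)), (525, np.float64(41.0))]
0 [(300, np.float64(1227.0)), (375, np.float64(19.0)), (450, np.float64(18.0)), (525, np.float64(37.0))]
50 [(300, np.float64(6.0)), (375, np.
[... 579 characters left out ...]
(122.0))]
350 [(300, np.float64(6.0)), (375, np.float64(6.0)), (450, np.float64(6.0)), (525, np.float64(124.0))]
400 [(300, np.float64(6.0)), (375, np.float64(16.0)), (450, np.float64(38.0)), (525, np.float64(125.0))]
450 [(300, np.float64(16.0)), (375, np.float64(17.0)), (450, np.float64(38.0)), (525, np.float64(31.0))]
500 [(300, np.float64(16.0)), (375, np.float64(17.0)), (450, np.float64(38.0)), (525, np.float64(24.0))]
550 [(300, np.float64(15.0)), (375, np.float64(15.0)), (450, np.float64(36.0)), (525, np.float64(22.0))]
600 [(300, np.float64(14.0)), (375, np.float64(13.0)), (450, np.float64(39.0)), (525, np.float64(39.0))]
shift [-2.0593 -1.67    0.0028] turn [-0.0002 -0.     -0.0285]
```

Request:
arm_command --rows '[[[-0.75,-0.55,0,0,0,-0.028,1],[-0.75,-0.55,0,0,0,-0.028,1],[-0.75,-0.55,0,0,0,-0.028,1],[-0.75,-0.55,0,0,0,-0.028,1],[-0.75,-0.55,0,0,0,-0.028,1]]]'

```text
t: 0.52
eef_pos: [259.2, 488.4, 404.8]
tcp_rot: [-3.141, 0.0, 3.036]
ft_force: [-0.3, -0.4, 0.9]
opening: 1.002
grip_force: 0.0
```

Request:
arm_command --rows '[[[-0.85,-0.4,0,0,0,0,1],[-0.85,-0.4,0,0,0,0,1],[-0.85,-0.4,0,0,0,0,1],[-0.85,-0.4,0,0,0,0,1],[-0.85,-0.4,0,0,0,0,1]]]'

```text
t: 0.93
eef_pos: [380.5, 416.8, 404.3]
tcp_rot: [-3.141, 0.0, 3.036]
ft_force: [-0.3, -0.6, 0.9]
opening: 0.999
grip_force: 0.0
```

Run:
```python
from h import *
s=state();print(s["t"],s["eef_pos"],s["tcp_rot"],s["qvel"].round(2))
plan([445,275,404],yaw=np.pi-0.1)
plan([445,-70,404],yaw=np.pi-0.1)
```

```text
0.9333 [380.51994363 416.84230475 404.34789622] [-3.14139555e+00  1.43361176e-04  3.03559226e+00] [ 0.07 -0.01  0.02  0.02 -0.    0.06]
shift [-0.5275 -0.8948  0.0026] turn [-0.     0.    -0.001]
shift [-7.7080e-01 -3.1819e+00  3.1000e-03] turn [-0.     0.    -0.001]
```

Request:
arm_command --rows '[[[-0.53,-0.9,0,0,0,0,1],[-0.53,-0.9,0,0,0,0,1],[-0.53,-0.9,0,0,0,0,1],[-0.53,-0.9,0,0,0,0,1],[-0.53,-0.9,0,0,0,0,1],[-0.53,-0.9,0,0,0,0,1],[-0.53,-0.9,0,0,0,0,1]]]'

```text
t: 1.52
eef_pos: [442.8, 276.4, 404.7]
tcp_rot: [3.141, -0.0, 3.039]
ft_force: [-0.1, 0.8, 0.3]
opening: 1.0
grip_force: 0.0
```

Run:
```python
from h import *
p,d,K,T=cam("wrist"); cv2.imwrite("pics/w1.png",p[...,::-1]); np.savez("w1.npz",p=p,W=world(d,K,T),d=d,K=K,T=T)
```

```text
(no output)
```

View pics/w1.png

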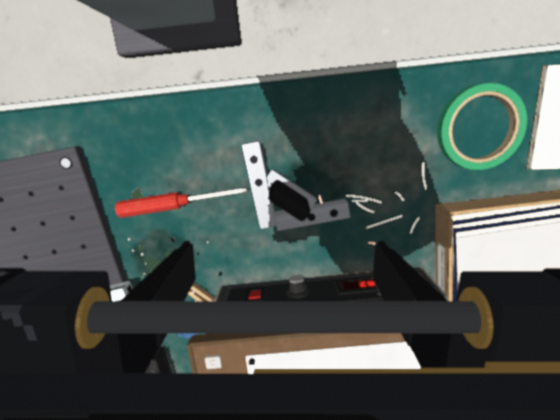

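Request:
arm_command --rows '[[[-0.13,-1,0,0,0,0,1],[-0.13,-1,0,0,0,0,1],[-0.13,-1,0,0,0,0,1],[-0.13,-1,0,0,0,0,1],[-0.13,-1,0,0,0,0,1]]]'

```text
t: 1.98
eef_pos: [447.0, 122.3, 404.8]
tcp_rot: [-3.141, -0.0, 3.038]
ft_force: [0.3, -0.2, -0.4]
opening: 0.998
grip_force: 0.0
```

Request:
arm_command --rows '[[[-0.12,-1,0,0,0,0,1],[-0.12,-1,0,0,0,0,1],[-0.12,-1,0,0,0,0,1],[-0.12,-1,0,0,0,0,1],[-0.12,-1,0,0,0,0,1],[-0.12,-1,0,0,0,0,1],[-0.12,-1,0,0,0,0,1]]]'

```text
t: 2.57
eef_pos: [450.0, -25.6, 404.7]
tcp_rot: [3.141, -0.0, 3.04]
ft_force: [-0.0, -0.5, -0.3]
opening: 0.997
grip_force: 0.0
```

Run:
```python
from h import *
p,d,K,T=cam("wrist"); cv2.imwrite("pics/w2.png",p[...,::-1]); np.savez("w2.npz",p=p,W=world(d,K,T),d=d,K=K,T=T)
```

```text
(no output)
```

View pics/w2.png

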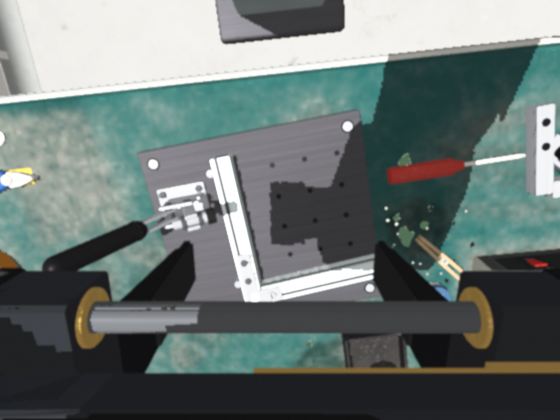

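w1 shows the square's outer corner at about (267,227), its arms ending at (252,145) and (348,208), and the grip at (292,200). w2 shows the plate's near edge from (140,153) to (360,112), the long rail from (225,157) to (250,295), the clamp at (185,210) and the handle grip from (145,228) to (50,265).

```bash
cat > m.py <<'E'
from h import *
def ray(u,v,K,T,h):
    d=np.stack([(u-K[0,2])/K[0,0],-(v-K[1,2])/K[1,1],-np.ones_like(u,float)],-1)@T[:3,:3].T
    return T[:3,3]+d*((h-T[2,3])/d[...,2])[...,None]
def load(n):
    z=np.load(n+".npz");return z["p"].astype(int),z["W"],z["K"],z["T"]
def edge(p,K,T,a,b,h,n=40,half=8):
    # subpixel edge near segment a-b (pixels): max gradient along normal, intersect plane z=h, robust line fit
    g=cv2.GaussianBlur(p.astype(np.float32).mean(-1),(3,3),0);a=np.array(a,float);b=np.array(b,float)
    t=(b-a)/np.linalg.norm(b-a);nn=np.array([-t[1],t[0]]);o=np.arange(-half,half+.01,.25);P=[]
    for s in np.linspace(.05,.95,n):
        q=a+s*(b-a)+o[:,None]*nn
        i=cv2.remap(g,q[:,0].astype(np.float32)[None],q[:,1].astype(np.float32)[None],cv2.INTER_LINEAR)[0]
        P.append(q[np.argmax(abs(np.gradient(i)))])
    P=np.array(P);w=ray(P[:,0],P[:,1],K,T,h)[:,:2].astype(np.float32)
    vx,vy,x,y=cv2.fitLine(w,cv2.DIST_HUBER,0,.01,.01).ravel()
    r=np.abs((w-[x,y])@np.array([-vy,vx]))
    k=r<3*np.median(r)+.3; vx,vy,x,y=cv2.fitLine(w[k],cv2.DIST_HUBER,0,.01,.01).ravel()
    r=(w[k]-[x,y])@np.array([-vy,vx])
    print("  line",(x.round(1),y.round(1)),"ang",np.degrees(np.arctan2(vy,vx)).round(2),"n",k.sum(),"rms",r.std().round(2))
    return np.array([x,y]),np.array([vx,vy])
def isect(l,m):
    A=np.stack([l[1],-m[1]],1);t=np.linalg.solve(A,m[0]-l[0]);return l[0]+t[0]*l[1]
E
python3 - <<'E'
from m import *
p,W,K,T=load("w2")
for u,v in [(300,150),(250,340-60),(215,180),(225,180),(235,215),(80,250),(110,240),(130,232)]: print((u,v),W[v,u].round(1),p[v,u])
print("plate z std",W[130:160,260:320,2].std(),W[130:160,260:320,2].mean(), "bench",W[90:110,200:300,2].mean())
print("near");e1=edge(p,K,T,(142,153),(355,113),12)
print("+y");e2=edge(p,K,T,(361,116),(374,190),12)
print("near corner",isect(e1,e2))
print("longrail inner top z32");li=edge(p,K,T,(231,157),(258,280),32,half=5)
print("longrail outer z32");lo=edge(p,K,T,(213,165),(218,185),32,half=5)
g=W.reshape(-1,3);c=p.reshape(-1,3)
m=(g[:,2]>58)&(g[:,2]<175)&(c.max(1)<70)&(g[:,1]<-110)&(g[:,0]>350)&(g[:,0]<600)
h=g[m];print(m.sum(),h.min(0),h.max(0))
vx=cv2.fitLine(h.astype(np.float32),cv2.DIST_HUBER,0,.01,.01).ravel();print("handle",vx)
p,W,K,T=load("w1")
print("bench",W[90:110,200:240,2].mean(),"sqtop",W[170,252],W[215,310])
print("sq outer -y z18");a=edge(p,K,T,(246,165),(258,224),18,half=6)
print("sq inner -y arm");edge(p,K,T,(260,145),(267,175),18,half=4)
print("sq outer +x");b=edge(p,K,T,(278,231),(345,220),18,half=6)
print("sq inner +x");edge(p,K,T,(318,205),(346,200),18,half=6)
print("corner",isect(a,b))
g=W.reshape(-1,3);c=p.reshape(-1,3)
m=(g[:,2]>45)&(g[:,2]<75)&(c.max(1)<70)&(abs(g[:,0]-455)<60)&(abs(g[:,1]-270)<60)
print("grip",m.sum(),g[m].mean(0),cv2.minAreaRect(g[m][:,:2].astype(np.float32)))
E
```

```text
(300, 150) [414.6  -4.1  13.2] [132 129 136]
(250, 280) [547.3 -72.2  37.9] [136 134 140]
(215, 180) [433.9 -94.2  32.7] [255 255 255]
(225, 180) [435.2 -84.2  31.5] [255 255 255]
(235, 215) [473.6 -79.3  31.4] [255 255 255]
(80, 250) [ 459.2 -183.1  135.9] [27 27 27]
(110, 240) [ 460.4 -170.3  114.8] [28 28 27]
(130, 232) [ 460.1 -160.3   98.9] [27 27 27]
plate z std 27.715978438755034 13.880314463514061 bench 1.2086913544891982
near
  line (np.float32(388.7), np.float32(-50.6)) ang -84.05 n 34 rms 0.67
+y
  line (np.float32(429.2), np.float32(64.2)) ang 4.96 n 35 rms 0.38
near corner [377.17963   59.702927]
longrail inner top z32
  line (np.float32(479.3), np.float32(-70.1)) ang 4.93 n 40 rms 0.3
longrail outer z32
  line (np.float32(430.7), np.float32(-93.1)) ang -26.01 n 35 rms 1.46
2018 [ 454.12158476 -201.77486203   81.30554623] [ 472.89756459 -152.05674599  155.95819471]
handle [ 1.2608970e-02 -5.2041399e-01  8.5382092e-01  4.6171173e+02
 -1.7560237e+02  1.2403431e+02]
bench 1.2437419662459326 sqtop [422.40923809 245.41942935  19.33019024] [478.2254579  302.30530371  19.28786739]
sq outer -y z18
  line (np.float32(441.5), np.float32(241.5)) ang 5.06 n 38 rms 0.27
sq inner -y arm
  line (np.float32(413.5), np.float32(257.7)) ang 5.06 n 40 rms 0.33
sq outer +x
  line (np.float32(489.7), np.float32(301.7)) ang -85.16 n 33 rms 0.26
sq inner +x
  line (np.float32(464.6), np.float32(326.2)) ang -84.33 n 34 rms 0.46
corner [494.36337 246.17241]
grip 770 [451.33325751 281.15940517  58.19100992] ((452.95269775390625, 280.8404235839844), (44.19842529296875, 16.26946449279785), 49.43257522583008)
```

Run:
```python
from m import *
from scipy.optimize import least_squares
p,W,K,T=load("w2")
g=W.reshape(-1,3);c=p.reshape(-1,3)
m=(g[:,2]>88)&(g[:,2]<150)&(c.max(1)<70)&(g[:,1]<-110)&(g[:,0]>440)&(g[:,0]<490)
h=g[m]
def f(v):
    a=np.array([v[0],v[1],124]);d=np.array([v[2],v[3],1.]);d/=np.linalg.norm(d)
    return np.linalg.norm(np.cross(h-a,d),axis=1)-9
r=least_squares(f,[465,-180,0,-.6],loss='soft_l1',f_scale=.7);v=r.x
print(v,np.median(abs(f(v))), "angle",np.degrees(np.arctan2(1,np.hypot(v[2],v[3]))))
H=np.array([v[0],v[1],124])+np.array([v[2],v[3],1])*(51-124);print("hinge",H)
# clamp arm top & box
W0=np.load("top0.npz")["W"].reshape(-1,3)
for X in(W0,np.load("w1.npz")["W"].reshape(-1,3)):
    b=X[(X[:,2]>80)&(X[:,2]<135)&(X[:,1]>180)&(X[:,1]<400)&(X[:,0]<600)&(X[:,0]>470)]
    for y in range(180,400,40):
        q=b[(b[:,1]>y)&(b[:,1]<y+40),0]; print(y,len(q),np.percentile(q,2) if len(q)>5 else None)
q=g[(g[:,1]>-150)&(g[:,1]<-60)&(g[:,2]>50)&(g[:,2]<100)&(g[:,0]>420)&(g[:,0]<500)];print("arm",q.min(0),q.max(0))
u=np.radians(5)
P=[]
for th in (60,50,40,30,20,10,0):
    t=np.radians(th);yy=-85*np.cos(t)+9*np.sin(t)+12;zz=51+85*np.sin(t)+9*np.cos(t)
    P.append([H[0]-np.sin(u)*yy,H[1]+np.cos(u)*yy,zz+190]);print(th,np.round(P[-1],1))
P=np.array(P);Y=np.pi+u
A=P[0]+[-np.sin(u)*8,np.cos(u)*8,5]
plan(A+[0,0,40],yaw=Y)
Rt=R.from_euler('xyz',[np.pi,0,Y]);print((Rt.inv().apply(P-A)/150).round(3))
```

```text
[ 4.65091872e+02 -1.84041682e+02  5.25999005e-02 -5.80860809e-01] 0.38188563663294595 angle 59.74765808001081
hinge [ 461.25207932 -141.63884282   51.        ]
180 243 554.0910003176893
220 239 553.5531246308024
260 235 553.5661698600895
300 242 553.6127167661682
340 245 553.8443945492808
380 121 553.5929830291102
180 1742 554.7908394036901
220 1617 554.9759457185725
260 1550 555.7843556187219
300 1554 560.3288072478513
340 1352 564.5220820125738
380 24 591.036906371287
arm [ 446.76284523 -149.97939494   50.02790904] [473.19186951 -87.07937751  96.22777073]
60 [ 463.2 -164.3  319.1]
50 [ 464.4 -177.2  311.9]
40 [ 465.4 -188.8  302.5]
30 [ 466.2 -198.5  291.3]
20 [ 466.9 -206.2  278.5]
10 [ 467.4 -211.5  264.6]
0 [ 467.6 -214.4  250. ]
shift [-0.1718 -0.8601  0.27  ] turn [ 0.0001 -0.     -0.03  ]
[[-0.    -0.053  0.033]
 [-0.    -0.14   0.081]
 [-0.    -0.217  0.144]
 [-0.    -0.283  0.219]
 [-0.    -0.334  0.304]
 [-0.    -0.37   0.397]
 [-0.    -0.389  0.494]]
```

Request:
arm_command --rows '[[[-0.172,-0.86,0,0,0,-0.03,-1],[-0.172,-0.86,0,0,0,-0.03,-1],[-0.172,-0.86,0,0,0,-0.03,-1],[-0.172,-0.86,0,0,0,-0.03,-1],[-0.172,-0.86,0,0,0,-0.03,-1],[-0.172,-0.86,0,0,0,-0.03,-1],[-0.172,-0.86,0,0,0,-0.03,-1],[-0.172,-0.86,0,0,0,-0.03,-1],[-0.172,-0.86,0,0,0,-0.03,-1],[-0.172,-0.86,0,0,0,-0.03,-1]]]'

```text
t: 3.45
eef_pos: [462.3, -156.9, 404.9]
tcp_rot: [3.142, 0.0, -3.055]
ft_force: [0.4, 1.0, -0.5]
opening: 0.356
grip_force: 0.0
```

Run:
```python
from h import *
print(state()["opening"]);plan([462.5,-156.3,324],yaw=np.pi+np.radians(5))
```

```text
0.3560903526670241
shift [-0.0017  0.0038  0.5391] turn [ 0.  0. -0.]
```

Request:
arm_command --rows '[[[0,0.01,0,0,0,0,-1],[0,0.01,0,0,0,0,-1],[0,0.01,0,0,0,0,-1],[0,0.01,0,0,0,0,-1],[0,0.01,0,0,0,0,-1],[0,0.01,0.2,0,0,0,-1],[0,0.01,0.4,0,0,0,-1],[0,0.01,0.54,0,0,0,-1],[0,0.01,0.54,0,0,0,-1],[0,0.01,0.54,0,0,0,-1]]]'

```text
t: 4.28
eef_pos: [462.3, -156.5, 323.5]
tcp_rot: [3.141, -0.002, -3.056]
ft_force: [1.2, 0.1, 1.5]
opening: 0.004
grip_force: 0.0
```

Request:
arm_command --rows '[[[0,-0.053,0.033,0,0,0,-1],[0,-0.1,0.06,0,0,0,-1],[0,-0.14,0.081,0,0,0,-1],[0,-0.18,0.113,0,0,0,-1],[0,-0.217,0.144,0,0,0,-1],[0,-0.217,0.144,0,0,0,-1]]]'

```text
t: 4.78
eef_pos: [465.2, -190.3, 302.4]
tcp_rot: [-3.14, 0.002, -3.057]
ft_force: [0.1, -0.2, 1.8]
opening: 0.004
grip_force: 0.9
```

Run:
```python
from h import *
print(state()["ft_force"])
p,d,K,T=cam("wrist");W=world(d,K,T);c=p.reshape(-1,3).astype(int);g=W.reshape(-1,3)
cv2.imwrite("pics/w3.png",p[...,::-1])
q=g[(g[:,1]>-150)&(g[:,1]<-60)&(g[:,2]>45)&(g[:,2]<110)&(g[:,0]>420)&(g[:,0]<500)];print("arm",q.min(0),q.max(0))
m=(g[:,2]>60)&(g[:,2]<170)&(c.max(1)<70)&(g[:,1]<-140)&(g[:,1]>-260)&(g[:,0]>440)&(g[:,0]<490)
print(m.sum(),g[m].min(0),g[m].max(0))
```

```text
[ 0.09730945 -0.23769839  1.83678554]
arm [ 446.66356212 -149.87095486   45.01532595] [472.61923673 -77.49496416  93.45548605]
3372 [ 451.29239565 -228.57043304   75.53065045] [ 475.77626952 -161.50888576  168.62656079]
```

View pics/w3.png

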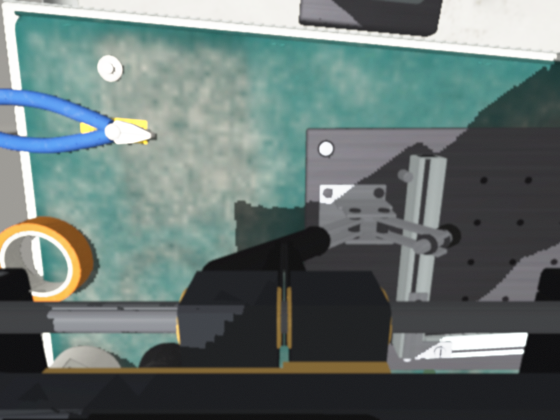

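The handle is following: its far end has moved out to y≈-228 and the arm is coming down over the rail near (440,238). I'll continue along the arc.

Request:
arm_command --rows '[[[0,-0.035,0.035,0,0,0,-1],[0,-0.066,0.075,0,0,0,-1],[0,-0.09,0.115,0,0,0,-1],[0,-0.117,0.16,0,0,0,-1],[0,-0.136,0.205,0,0,0,-1],[0,-0.153,0.253,0,0,0,-1],[0,-0.165,0.3,0,0,0,-1],[0,-0.17,0.33,0,0,0,-1],[0,-0.172,0.35,0,0,0,-1],[0,-0.172,0.35,0,0,0,-1]]]'

```text
t: 5.67
eef_pos: [467.5, -215.6, 250.0]
tcp_rot: [-3.139, 0.002, -3.056]
ft_force: [0.5, -2.6, 2.5]
opening: 0.003
grip_force: 1.3
```

Request:
arm_command --rows '[[[0,0,0.01,0,0,0,-1],[0,0,0.02,0,0,0,-1],[0,0,0.02,0,0,0,-1],[0,0,0.02,0,0,0,-1]]]'

```text
t: 6.0
eef_pos: [467.4, -215.6, 248.6]
tcp_rot: [-3.138, 0.003, -3.056]
ft_force: [-4.3, -2.9, 22.9]
opening: 0.002
grip_force: 11.4
```

Run:
```python
from h import *
print(state()["ft_force"])
p,d,K,T=cam("wrist");W=world(d,K,T);c=p.reshape(-1,3).astype(int);g=W.reshape(-1,3)
cv2.imwrite("pics/w4.png",p[...,::-1])
m=(g[:,2]>30)&(g[:,2]<110)&(c.max(1)<60)&(g[:,1]<-170)&(g[:,1]>-300)&(g[:,0]>440)&(g[:,0]<500)
h=g[m]
for y in range(-280,-170,10):
    q=h[(h[:,1]>y)&(h[:,1]<y+10)]
    if len(q)>5: print(y,len(q),np.percentile(q[:,2],[5,50,95]).round(1))
q=g[(g[:,1]>-150)&(g[:,1]<-60)&(g[:,2]>45)&(g[:,2]<110)&(g[:,0]>420)&(g[:,0]<500)]
for y in range(-150,-60,10):
    r=q[(q[:,1]>y)&(q[:,1]<y+10),2]
    if len(r)>5: print("arm",y,len(r),np.percentile(r,[50,95]).round(1))
```

```text
[-4.31950392 -2.87988049 22.88859808]
-260 439 [50.3 56.5 58.8]
-250 558 [49.6 57.2 59.1]
-240 549 [50.1 57.2 59.1]
-230 569 [50.1 58.4 90.9]
-220 861 [ 59.4  83.5 103.7]
-210 466 [50.5 57.3 88.7]
-200 545 [50.8 57.5 59.1]
-190 553 [50.7 57.6 59.4]
-180 232 [51.  56.7 58.8]
arm -150 865 [54. 57.]
arm -140 518 [54.8 57.3]
arm -130 847 [53.8 57.2]
arm -120 497 [54.8 57. ]
arm -110 424 [53.4 55.8]
arm -100 444 [53.5 55.9]
arm -90 871 [58.1 66.7]
arm -80 65 [55.  59.5]
```

Request:
arm_command --rows '[[[0,0,0.022,0,0,0,-1],[0,0,0.022,0,0,0,-1],[0,0,0.022,0,0,0,-1],[0,0,-0.25,0,0,0,-1],[0,0.1,-0.5,0,0,0,-1],[0,0.3,-0.75,0,0,0,-1],[0,0.55,-0.9,0,0,0,-1],[0,0.8,-0.95,0,0,0,-1],[0,1,-0.95,0,0,0,-1],[0,1,-0.95,0,0,0,-1]]]'

```text
t: 6.88
eef_pos: [453.1, -61.3, 390.4]
tcp_rot: [3.142, 0.002, -3.053]
ft_force: [1.1, -0.1, -0.2]
opening: 0.008
grip_force: 0.0
```

Request:
arm_command --rows '[[[0,0.3,0,0,0,0.019,0],[0,0.6,0,0,0,0.038,0.2],[0,0.8,0,0,0,0.057,0.2],[0,1,0,0,0,0.076,0.2],[0,1,0,0,0,0.095,0.2],[0,1,0,0,0,0.114,0.2],[0,1,0,0,0,0.133,0.2],[0,1,0,0,0,0.152,0.2],[0,1,0,0,0,0.171,0.2],[0,1,0,0,0,0.19,0.2]]]'

```text
t: 7.72
eef_pos: [441.7, 83.9, 389.1]
tcp_rot: [3.141, 0.0, 2.049]
ft_force: [-0.4, -0.7, 0.3]
opening: 0.59
grip_force: 0.0
```

Run:
```python
from h import *
s=state();print(s["joints"].round(2),s["eef_pos"].round(1))
plan([447,230,395],yaw=np.radians(50))
p,d,K,T=cam("top");W=world(d,K,T);g=W.reshape(-1,3)
q=g[(g[:,1]<-140)&(g[:,1]>-300)&(g[:,0]>440)&(g[:,0]<500)&(g[:,2]>30)&(g[:,2]<180)];print("handle",len(q),q.min(0),q.max(0))
```

```text
[ 0.04  0.26  1.99 -0.    0.89 -0.44] [441.7  83.9 389.1]
shift [ 0.8484  0.4794 -0.0393] turn [0.     0.     0.1872]
handle 232 [ 449.15739224 -261.6923607    37.56315959] [ 477.96360254 -140.03306082   63.97028087]
```

Request:
arm_command --rows '[[[0.2,0.1,0,0,0,0.019,0.2],[0.4,0.2,0,0,0,0.038,0.2],[0.6,0.3,0,0,0,0.057,0.2],[0.85,0.48,0,0,0,0.076,0.2],[0.85,0.48,0,0,0,0.095,0.2],[0.85,0.48,0,0,0,0.114,0.2],[0.85,0.48,0,0,0,0.133,0.2],[0.85,0.48,0,0,0,0.152,0.2],[0.85,0.48,0,0,0,0.171,0.2],[0.85,0.48,0,0,0,0.187,0.2]]]'

```text
t: 8.6
eef_pos: [446.1, 230.4, 389.1]
tcp_rot: [3.141, -0.0, 0.877]
ft_force: [0.2, 0.5, 0.5]
opening: 0.599
grip_force: 0.0
```

Run:
```python
from h import *
s=state();print(s["joints"].round(2),s["eef_pos"].round(1),s["tcp_rot"])
plan([453,280.8,280],yaw=np.radians(50))
```

```text
[ 0.35  0.34  1.87 -0.    0.93  1.04] [446.1 230.4 389.1] [ 3.14148596e+00 -5.80239515e-05  8.77207449e-01]
shift [ 0.2874 -0.1796  0.7271] turn [ 0.     -0.      0.0007]
```

Request:
arm_command --rows '[[[0.287,-0.18,0.2,0,0,0.001,0.2],[0.287,-0.18,0.4,0,0,0.001,0.2],[0.287,-0.18,0.6,0,0,0.001,0.2],[0.287,-0.18,0.75,0,0,0.001,0.2],[0.287,-0.18,0.85,0,0,0.001,0.2],[0.287,-0.18,0.85,0,0,0.001,0.2]]]'

```text
t: 9.1
eef_pos: [452.4, 280.7, 258.7]
tcp_rot: [-3.14, 0.004, 0.877]
ft_force: [0.7, 0.2, -0.0]
opening: 0.6
grip_force: 0.0
```

Run:
```python
from h import *
p,d,K,T=cam("wrist"); cv2.imwrite("pics/w5.png",p[...,::-1]); W=world(d,K,T)
g=W.reshape(-1,3);c=p.reshape(-1,3).astype(int)
m=(g[:,2]>50)&(g[:,2]<68)&(c.max(1)<70)&(abs(g[:,0]-453)<40)&(abs(g[:,1]-281)<40)
print(m.sum(),g[m].mean(0),cv2.minAreaRect(g[m][:,:2].astype(np.float32)))
plan([453,280.8,213],yaw=np.radians(50))
```

```text
1900 [455.6024442  283.76337579  59.14077833] ((448.9312744140625, 283.5450134277344), (41.3440055847168, 40.860023498535156), 76.4355697631836)
shift [0.002  0.0021 0.3167] turn [-0.0002  0.0004  0.0006]
```

View pics/w5.png

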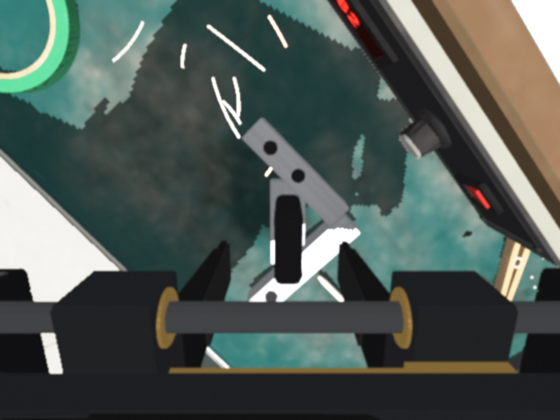

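The grip at (288,240) is centred between the open fingers and aligned with them. I'll descend and close.

Request:
arm_command --rows '[[[0.002,0.002,0.15,0,0,0,0.2],[0.002,0.002,0.25,0,0,0,0.2],[0.002,0.002,0.31,0,0,0,0.2],[0.002,0.002,0.31,0,0,0,-1],[0.002,0.002,0.31,0,0,0,-1],[0.002,0.002,0.31,0,0,0,-1],[0.002,0.002,0.31,0,0,0,-1],[0.002,0.002,0.31,0,0,0,-1],[0.002,0.002,0.31,0,0,0,-1],[0.002,0.002,0.31,0,0,0,-1]]]'

```text
t: 9.98
eef_pos: [453.0, 281.2, 215.6]
tcp_rot: [3.141, -0.001, 0.874]
ft_force: [0.4, 0.8, -0.5]
opening: 0.166
grip_force: 13.1
```

Request:
arm_command --rows '[[[0,0,0,0,0,0,-1],[0,0,-0.05,0,0,0,-1],[0,0,-0.2,0,0,0,-1],[0,0,-0.4,0,0,0,-1],[0,0,-0.55,0,0,0,-1],[0,0,-0.55,0,0,0,-1]]]'

```text
t: 10.48
eef_pos: [453.0, 281.5, 301.5]
tcp_rot: [3.139, -0.005, 0.874]
ft_force: [0.9, -0.3, -3.9]
opening: 0.168
grip_force: 30.0
```

Run:
```python
from m import *
p,W,K,T=load("w2")
li=edge(p,K,T,(231,157),(258,280),32,half=5)
print("short inner");si=edge(p,K,T,(290,279),(365,264),32,half=6)
si2=edge(p,K,T,(310,275),(368,263),32,half=6)
u=li[1]/np.linalg.norm(li[1]);u*=np.sign(u[0]);n=np.array([-u[1],u[0]])
for s in(si,si2):
    v=s[1]*np.sign(s[1][1]);m=np.array([v[1],-v[0]]) # normal to +x
    # S=li0+t u+10u+12n ; (S-s0).m=10
    t=(10-((li[0]+10*u+12*n-s[0])@m))/(u@m);C=li[0]+t*u
    print("corner",C,"lean",np.arctan2(-(v@u),v@n))
g=W.reshape(-1,3)
q=g[(abs(g[:,2]-33)<5)&(g[:,0]>400)&(g[:,0]<620)&(g[:,1]>-60)&(g[:,1]<130)];print(len(q));print(cv2.minAreaRect(q[:,:2].astype(np.float32)))
q=np.load("top0.npz")["W"].reshape(-1,3)
q=q[(abs(q[:,2]-32)<5)&(q[:,0]>530)&(q[:,0]<640)&(q[:,1]>-60)&(q[:,1]<130)];print(len(q),cv2.minAreaRect(q[:,:2].astype(np.float32)))
s=state();print(s["eef_pos"])
```

```text
line (np.float32(479.3), np.float32(-70.1)) ang 4.93 n 40 rms 0.3
short inner
  line (np.float32(549.4), np.float32(4.5)) ang -82.71 n 33 rms 0.48
  line (np.float32(548.2), np.float32(25.2)) ang -89.34 n 40 rms 1.39
corner [557.6197   -63.293114] lean 0.04119956
corner [550.16797 -63.93637] lean -0.07461417
1922
((560.3900756835938, 2.9529953002929688), (21.440753936767578, 128.2113494873047), 8.766738891601562)
326 ((598.4014282226562, 17.572593688964844), (103.87448120117188, 146.35501098632812), 8.872781753540039)
[453.04374773 281.45933307 301.50348666]
```

Request:
arm_command --rows '[[[-0.14,0.15,0,0,0,0,-1],[-0.28,0.3,0,0,0,0,-1],[-0.42,0.47,0,0,0,0,-1],[-0.55,0.62,0,0,0,0,-1],[-0.68,0.76,0,0,0,0,-1],[-0.68,0.76,0,0,0,0,-1]]]'

```text
t: 10.98
eef_pos: [474.9, 126.3, 296.7]
tcp_rot: [-3.141, 0.002, 0.871]
ft_force: [-0.1, -1.3, -4.1]
opening: 0.166
grip_force: 30.0
```

Request:
arm_command --rows '[[[-0.14,0.15,0,0,0,0,-1],[-0.28,0.3,0,0,0,0,-1],[-0.42,0.47,0,0,0,0,-1],[-0.55,0.62,0,0,0,0,-1],[-0.64,0.72,0,0,0,0,-1],[-0.67,0.75,0,0,0,0,-1],[-0.67,0.75,0,0,0,0,-1]]]'

```text
t: 11.57
eef_pos: [496.5, -20.4, 296.9]
tcp_rot: [-3.14, 0.001, 0.872]
ft_force: [-0.8, 0.4, -4.1]
opening: 0.164
grip_force: 30.0
```

Run:
```python
from h import *
s=state();print(s["joints"].round(2),s["eef_pos"],s["tcp_rot"],s["grip_force"])
p,d,K,T=cam("wrist"); cv2.imwrite("pics/w6.png",p[...,::-1]); np.savez("w6.npz",p=p,W=world(d,K,T),d=d,K=K,T=T)
plan([496,-20,240],yaw=np.radians(50))
```

```text
[-0.17  0.46  1.98  0.    0.7   0.52] [496.45030296 -20.39627156 296.85127649] [-3.14031904e+00  5.89276857e-04  8.71834275e-01] 29.999141693115234
shift [-0.004   0.0016  0.3796] turn [-0.0002  0.0001  0.    ]
```

View pics/w6.png

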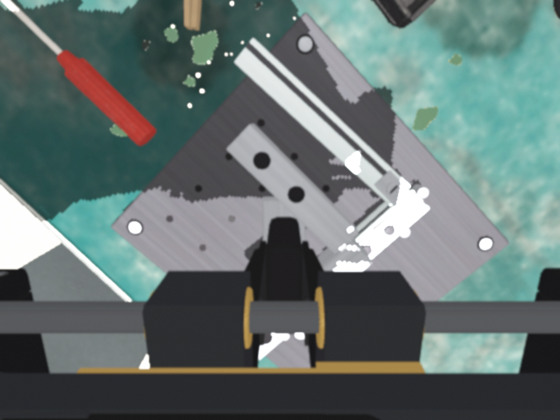

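w6 shows the short rail's inner edge from (237,64) to about (375,200) and the square's +x arm between its edge from (258,125) to (350,215) and its free end near (230,150). The corner screws are near (405,205).

Run:
```python
from m import *
p,W,K,T=load("w6")
for u,v in [(262,160),(275,150),(300,105),(320,100),(290,115),(395,225)]: print((u,v),W[v,u].round(1))
li=(np.array([479.3,-70.1]),np.array([np.cos(np.radians(4.95)),np.sin(np.radians(4.95))]))
print("sq outer+x z99");a=edge(p,K,T,(258,125),(345,208),99.3,half=7)
print("sq inner z99");edge(p,K,T,(230,152),(262,183),99.3,half=7)
print("sq end");e=edge(p,K,T,(254,123),(228,149),99.3,half=5)
u=li[1];n=np.array([-u[1],u[0]])
for seg in [((237,64),(345,167)),((255,42),(370,155))]:
    s=edge(p,K,T,*seg,32,half=6)
    v=s[1]*np.sign(s[1][1]);m=np.array([v[1],-v[0]])
    for off in(10,-10):
        t=(off-((li[0]+10*u+12*n-s[0])@m))/(u@m);print("  off",off,"corner",li[0]+t*u,"lean",np.arctan2(-(v@u),v@n))
c=isect(a,e);v=a[1]*np.sign(a[1][1]);print("sq +y tip",c,"corner",c-100*v)
q=W.reshape(-1,3);q=q[(abs(q[:,2]-33)<4)&(q[:,0]>500)&(q[:,0]<620)&(q[:,1]>-40)&(q[:,1]<130)];print(len(q),cv2.minAreaRect(q[:,:2].astype(np.float32)))
```

```text
(262, 160) [520.6  27.8 100.1]
(275, 150) [528.9  27.4 100. ]
(300, 105) [555.1  34.7  31.2]
(320, 100) [569.2  27.7  11.9]
(290, 115) [545.8  33.6  11.7]
(395, 225) [554.8 -74.7  35.4]
sq outer+x z99
  line (np.float32(531.3), np.float32(23.1)) ang -85.14 n 37 rms 0.13
sq inner z99
  line (np.float32(511.2), np.float32(30.3)) ang -85.0 n 35 rms 0.11
sq end
  line (np.float32(519.8), np.float32(44.9)) ang 4.62 n 39 rms 0.12
  line (np.float32(546.3), np.float32(33.0)) ang -81.33 n 38 rms 0.13
  off 10 corner [560.21967927 -63.09159625] lean 0.06494271685392111
  off -10 corner [540.25217917 -64.82096917] lean 0.06494271685392111
  line (np.float32(560.8), np.float32(43.1)) ang -81.36 n 32 rms 0.12
  off 10 corner [576.01172469 -61.72385689] lean 0.06445049670049327
  off -10 corner [556.04486136 -63.45317466] lean 0.06445049670049327
sq +y tip [529.35803   45.715263] corner [537.8362  -53.92469]
5699 ((558.2265625, 22.206363677978516), (20.202884674072266, 128.34988403320312), 8.679431915283203)
```

Request:
arm_command --rows '[[[0,0,0.15,0,0,0,-1],[0,0,0.3,0,0,0,-1],[0,0,0.4,0,0,0,-1],[0,0,0.44,0,0,0,-1],[0,0,0.455,0,0,0,-1],[0,0,0.455,0,0,0,-1]]]'

```text
t: 12.12
eef_pos: [496.5, -18.7, 229.2]
tcp_rot: [-3.141, 0.0, 0.875]
ft_force: [0.2, 0.2, -4.1]
opening: 0.167
grip_force: 30.0
```

Request:
arm_command --rows '[[[0,0,0.005,0,0,0,-1],[0,0,0.01,0,0,0,-1],[0,0,0.01,0,0,0,-1]]]'

```text
t: 12.37
eef_pos: [496.6, -19.4, 228.4]
tcp_rot: [3.141, -0.001, 0.874]
ft_force: [0.6, 0.5, -3.7]
opening: 0.167
grip_force: 30.0
```

Run:
```python
from h import *
s=state();print(s["ft_force"],s["moment"],s["eef_pos"],s["tcp_rot"])
a=np.radians(4.95);Rt=R.from_euler('xyz',s["tcp_rot"])
for d in [(1,0,0),(0,-1,0)]: print((Rt.inv().apply(R.from_euler('z',a).apply(d))/150).round(5))
```

```text
[ 0.58665957  0.45589682 -3.67325476] [-0.06092501  0.11167355  0.00047391] [496.62142576 -19.36181034 228.44133816] [ 3.14066827e+00 -6.70131522e-04  8.74045858e-01]
[4.70e-03 4.72e-03 1.00e-05]
[-0.00472  0.0047   0.     ]
```

Request:
arm_command --rows '[[[-0.015,0.015,0.005,0,0,0,-1],[-0.03,0.03,0.01,0,0,0,-1],[-0.042,0.042,0.01,0,0,0,-1],[-0.05,0.05,0.01,0,0,0,-1],[-0.054,0.054,0.01,0,0,0,-1],[-0.054,0.054,0.01,0,0,0,-1]]]'

```text
t: 12.87
eef_pos: [497.8, -30.9, 227.6]
tcp_rot: [3.14, -0.001, 0.874]
ft_force: [-1.0, 5.8, 11.3]
opening: 0.168
grip_force: 30.0
```

Request:
arm_command --rows '[[[0.01,0.01,-0.003,0,0,0,-1],[0.025,0.025,-0.003,0,0,0,-1],[0.04,0.04,-0.003,0,0,0,-1],[0.055,0.055,-0.003,0,0,0,-1],[0.07,0.07,-0.003,0,0,0,-1],[0.08,0.08,-0.003,0,0,0,-1],[0.09,0.09,-0.003,0,0,0,-1],[0.094,0.094,-0.003,0,0,0,-1],[0.094,0.094,-0.003,0,0,0,-1]]]'

```text
t: 13.62
eef_pos: [516.0, -29.5, 227.7]
tcp_rot: [-3.138, 0.003, 0.874]
ft_force: [-14.9, -3.7, 19.2]
opening: 0.169
grip_force: 30.0
```

Run:
```python
from m import *
s=state();print(s["ft_force"],s["moment"],s["eef_pos"],s["tcp_rot"])
p,d,K,T=cam("wrist"); cv2.imwrite("pics/w7.png",p[...,::-1]); np.savez("w7.npz",p=p,W=world(d,K,T),d=d,K=K,T=T)
```

```text
[-14.93163313  -3.72422964  19.1873994 ] [-0.60443673  2.71018042  0.11636912] [516.04946219 -29.4718779  227.67766034] [-3.13795282e+00  2.77810453e-03  8.74474535e-01]
```

View pics/w7.png

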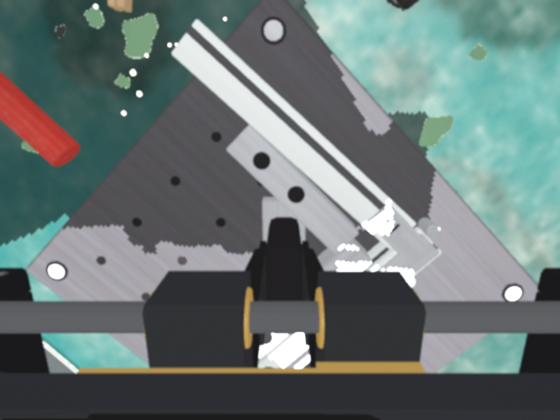

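Request:
arm_command --rows '[[[0,0,-0.005,0,0,0,-1],[0.004,0.01,-0.005,0,0,0,-1],[0.008,0.018,-0.005,0,0,0,-1],[0.012,0.025,-0.005,0,0,0,-1],[0.012,0.025,-0.005,0,0,0,-1]]]'

```text
t: 14.08
eef_pos: [520.8, -30.0, 227.7]
tcp_rot: [-3.139, 0.002, 0.874]
ft_force: [-9.5, 1.4, 8.6]
opening: 0.166
grip_force: 30.0
```

```bash
cat > chk.py <<'E'
from m import *
import sys
s=state();a=np.radians(4.95);f=s["ft_force"]
print("f rail frame",R.from_euler('z',-a).apply(f).round(1),"eef",s["eef_pos"].round(1),"rot",s["tcp_rot"].round(4),"M",s["moment"].round(2))
n=sys.argv[1];p,d,K,T=cam("wrist"); cv2.imwrite(f"pics/{n}.png",p[...,::-1]); np.savez(n+".npz",p=p,W=world(d,K,T),d=d,K=K,T=T);W=world(d,K,T)
q=W.reshape(-1,3);q=q[(abs(q[:,2]-33)<3)&(q[:,0]>500)&(q[:,0]<640)&(q[:,1]>-30)&(q[:,1]<130)]
c=cv2.minAreaRect(q[:,:2].astype(np.float32));print(len(q),c)
zt=s["eef_pos"][2]-215.6+18
b=edge(p,K,T,(258,125),(335,198),zt,half=5);edge(p,K,T,(230,152),(258,179),zt,half=5)
e=edge(p,K,T,(254,123),(228,149),zt,half=5);t=isect(b,e);v=b[1]*np.sign(b[1][1]);print("sq tip",t,"corner",t-100*v)
E
python3 chk.py w8
```

```text
f rail frame [-9.4  2.2  8.6] eef [520.8 -30.  227.7] rot [-3.1387e+00  1.5000e-03  8.7410e-01] M [0.2  1.84 0.07]
12008 ((546.8018798828125, 26.30467987060547), (51.27214431762695, 117.23538970947266), 5.158807277679443)
  line (np.float32(554.8), np.float32(6.6)) ang -83.31 n 40 rms 0.05
  line (np.float32(534.9), np.float32(21.3)) ang -84.96 n 40 rms 0.11
  line (np.float32(544.1), np.float32(35.5)) ang 4.99 n 40 rms 0.1
sq tip [551.3832    36.116726] corner [563.0377  -63.20181]
```

Request:
arm_command --rows '[[[0.003,0.008,-0.003,0,0,0,-1],[0.007,0.014,-0.003,0,0,0,-1],[0.01,0.02,-0.003,0,0,0,-1],[0.014,0.024,-0.003,0,0,0,-1],[0.014,0.024,-0.003,0,0,0,-1]]]'

```text
t: 14.55
eef_pos: [522.9, -30.3, 227.9]
tcp_rot: [-3.132, 0.005, 0.874]
ft_force: [-24.1, 3.2, 18.2]
opening: 0.167
grip_force: 30.0
```

```bash
python3 chk.py w9
```

```text
f rail frame [-23.7   5.3  18.2] eef [522.9 -30.3 227.9] rot [-3.1322  0.0052  0.874 ] M [ 0.45  4.21 -0.08]
12193 ((548.0662231445312, 26.443050384521484), (50.097599029541016, 116.92318725585938), 4.904187202453613)
  line (np.float32(555.5), np.float32(6.7)) ang -83.3 n 40 rms 0.04
  line (np.float32(535.6), np.float32(21.8)) ang -85.02 n 40 rms 0.09
  line (np.float32(542.4), np.float32(35.2)) ang 5.22 n 39 rms 0.1
sq tip [552.06323  36.0791 ] corner [563.7274   -63.238297]
```

```bash
cat > rail.py <<'E'
from m import *
import sys
for n in sys.argv[1:]:
    p,W,K,T=load(n);q=W.reshape(-1,3);q=q[(abs(q[:,2]-33)<3)&(q[:,0]>500)&(q[:,0]<640)&(q[:,1]>45)&(q[:,1]<80)]
    # inner edge and outer edge per y-bin
    B=[(y,np.percentile(q[abs(q[:,1]-y)<1.5,0],1),np.percentile(q[abs(q[:,1]-y)<1.5,0],99)) for y in range(46,76,2)]
    B=np.array(B);print(n,len(q),[ (np.degrees(np.polyfit(B[:,0],B[:,i],1)[0]).round(2),np.polyval(np.polyfit(B[:,0],B[:,i],1),60).round(1)) for i in(1,2)])
    c=W[:,:,:]; 
    # long edges in image: Canny+LSD
    g=cv2.GaussianBlur(p.astype(np.uint8).mean(-1).astype(np.uint8),(3,3),0)
    for x1,y1,x2,y2 in cv2.createLineSegmentDetector().detect(g)[0][:,0]:
        if np.hypot(x2-x1,y2-y1)>50 and y1<270 and y2<270 and x1>100:
            a=ray(np.array([x1,x2]),np.array([y1,y2]),K,T,32)[:,:2];d=a[1]-a[0];an=np.degrees(np.arctan2(d[1],d[0]))%180
            if 88<an<102: print("   px",np.round([x1,y1,x2,y2]).astype(int),"ang",round(an,2),"x@y=60,z32",round(a[0,0]+(60-a[0,1])*d[0]/d[1],1))
E
python3 rail.py w6 w8 w9
python3 - <<'E'
import cv2;p=cv2.imread("pics/w9.png");cv2.imwrite("pics/w9c.png",cv2.resize(p[0:290,120:470],None,fx=2,fy=2,interpolation=cv2.INTER_CUBIC))
E
```

```text
w6 1725 [(np.float64(-8.73), np.float64(542.7)), (np.float64(-8.27), np.float64(562.4))]
   px [234  62 384 201] ang 98.51 x@y=60,z32 542.3
   px [358 152 245  47] ang 98.57 x@y=60,z32 554.6
   px [249  42 395 180] ang 98.67 x@y=60,z32 558.3
   px [399 175 253  37] ang 98.57 x@y=60,z32 562.7
   px [226 149 277 199] ang 95.17 x@y=60,z32 495.4
   px [334 205 253 123] ang 94.99 x@y=60,z32 521.6
   px [369  87 306  16] ang 95.12 x@y=60,z32 593.3
w8 3379 [(np.float64(-5.03), np.float64(549.5)), (np.float64(-5.58), np.float64(569.2))]
   px [410 230 201  14] ang 95.31 x@y=60,z32 569.4
   px [195  20 379 210] ang 95.26 x@y=60,z32 565.1
   px [372 214 190  27] ang 95.22 x@y=60,z32 561.5
   px [173  48 356 229] ang 95.4 x@y=60,z32 549.4
   px [225 150 277 199] ang 95.45 x@y=60,z32 531.6
   px [454 201 513 268] ang 94.96 x@y=60,z32 596.6
w9 3366 [(np.float64(-5.27), np.float64(550.6)), (np.float64(-4.81), np.float64(570.1))]
   px [424 246 203  14] ang 94.96 x@y=60,z32 570.3
   px [196  20 378 210] ang 94.95 x@y=60,z32 566.0
   px [372 214 191  27] ang 94.9 x@y=60,z32 562.4
   px [174  48 307 181] ang 95.2 x@y=60,z32 550.3
   px [225 149 277 199] ang 95.27 x@y=60,z32 532.4
   px [308 181 354 229] ang 94.15 x@y=60,z32 551.6
   px [467 217 512 267] ang 94.87 x@y=60,z32 597.1
```

View pics/w9c.png

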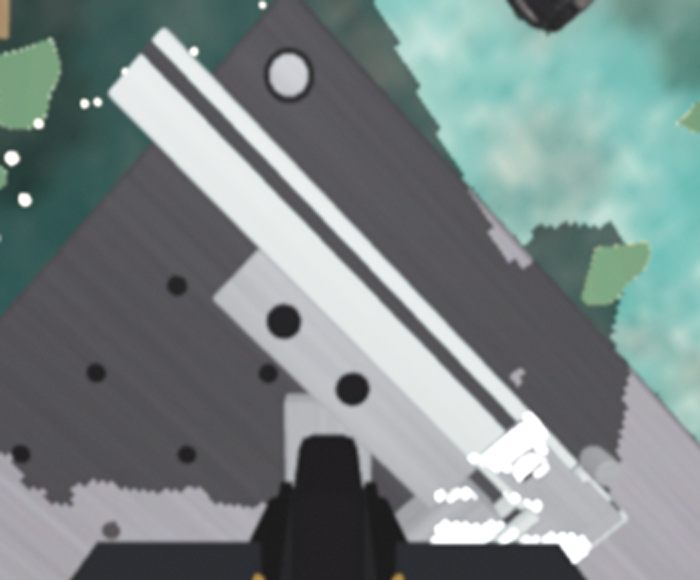

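The rail and the square are now parallel at about 94.95° and touch along the full length. I'll add some press on the long rail and ease the vertical load.

Request:
arm_command --rows '[[[-0.003,0.002,-0.003,0,0,0,-1],[-0.007,0.004,-0.005,0,0,0,-1],[-0.011,0.007,-0.005,0,0,0,-1],[-0.011,0.007,-0.005,0,0,0,-1],[-0.011,0.007,-0.005,0,0,0,-1]]]'

```text
t: 15.02
eef_pos: [523.0, -31.1, 228.0]
tcp_rot: [-3.132, 0.003, 0.873]
ft_force: [-16.3, 18.3, 6.6]
opening: 0.166
grip_force: 30.0
```

```bash
python3 chk.py w10; python3 rail.py w10
```

```text
f rail frame [-14.7  19.7   6.6] eef [523.  -31.1 228. ] rot [-3.1315  0.0034  0.8729] M [ 3.33  3.26 -0.26]
12648 ((548.5333862304688, 26.401668548583984), (50.028358459472656, 117.21238708496094), 4.647607326507568)
  line (np.float32(556.5), np.float32(-0.5)) ang -83.36 n 39 rms 0.11
  line (np.float32(536.0), np.float32(20.9)) ang -84.84 n 40 rms 0.11
  line (np.float32(544.6), np.float32(35.0)) ang 4.83 n 40 rms 0.1
sq tip [552.3193    35.631023] corner [563.88696 -63.69766]
w10 3362 [(np.float64(-5.19), np.float64(551.1)), (np.float64(-4.55), np.float64(570.6))]
   px [409 231 217  28] ang 94.71 x@y=60,z32 570.9
   px [196  19 379 211] ang 94.69 x@y=60,z32 566.6
   px [372 215 191  25] ang 94.63 x@y=60,z32 563.0
   px [174  46 357 231] ang 94.81 x@y=60,z32 550.9
   px [226 149 277 199] ang 95.01 x@y=60,z32 532.9
   px [467 217 511 267] ang 94.85 x@y=60,z32 597.1
```

Request:
arm_command --rows '[[[0,0,0,0,0,0,-1],[0,0,0,0,0,0,-1],[0,0,0,0,0,0,-1],[0,0,0,0,0,0,-1],[0,0,0,0,0,0,-1],[0,0,0,0,0,0,-1]]]'

```text
t: 15.57
eef_pos: [523.0, -31.1, 228.1]
tcp_rot: [-3.132, 0.003, 0.873]
ft_force: [-16.1, 18.5, 7.3]
opening: 0.168
grip_force: 30.0
```

Run:
```python
from h import *
s=state();print(s["ft_force"],s["eef_pos"],s["grip_force"])
for n in("top","scene"):
    p,d,K,T=cam(n);W=world(d,K,T);g=W.reshape(-1,3);c=p.reshape(-1,3).astype(int)
    q=g[(c.max(1)<70)&(g[:,1]<-180)&(g[:,1]>-300)&(g[:,0]>440)&(g[:,0]<500)&(g[:,2]>35)&(g[:,2]<180)];print("handle",len(q),*( (q.min(0),q.max(0)) if len(q) else ()))
```

```text
[-16.13086078  18.46164877   7.31196065] [522.99768097 -31.07259941 228.06068706] 30.0303715467453
handle 140 [ 455.39604685 -258.72281658   47.66695576] [ 477.68210389 -180.52801434   63.92119257]
handle 227 [ 455.55810974 -259.53460773   45.12726193] [ 474.56174747 -180.0871539    61.11822521]
```

The forces are steady, the handle is level and the square is seated, so I'm handing the job in.

```bash
python3 -c "
from cell import *
print(job_done())"
```

```text
the job is handed in; nothing more can be done
None
```

The job is handed in; no verdict came back. At hand-in the clamp handle was fully down, and the gripped square pressed both rails with about 15–20 N each. The short rail measured square to within about 0.005 rad.

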